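# Two measures of grinding balls

### The job

Measure out two portions of grinding balls for the glaze mill. First push the terracotta bowl along the bench, without lifting it, until it rests against both front legs of the steel ball feeder, under the lip of its sloping channel. Then press the feeder's wooden rocker pad all the way down, wait until three balls have run into the bowl, and let the pad come right back up; when the queue has rolled down to the gate, do this once more, so that six balls lie in the bowl and the last two stay in the feeder. Nothing is to be picked up: do not lift or tip the bowl, keep your fingers off the balls, and leave the other things on the bench where they are.

Things in the scene. Friction and masses are not known exactly. Their poses are not given: they have to be found in the camera images.
- ball_feeder: Ball feeder, fixed to the bench: open steel channel (30 mm wide, 262 mm long) on a dark tube stand, sloping down 0.22 rad toward the feeder's own -y. Origin on the worktop under the stand; x across, y up-channel, z up. In its frame, mm: front legs (10 thick) at x +-40, y -66, rear legs at x +-40, y 112; closed upper end at y 151, top at z 152. Bench clear between the front legs.
- channel_lip (a point): Open lower end of the channel floor (feeder frame y -100, z 72 mm), from which the balls roll into the bowl; channel walls 15 mm high.
- rocker_axle (a point): Axle (along the feeder's x; feeder frame y -29, z 129 mm) of the steel rocker over the channel. Its front end is the gate blade that holds the balls; its rear arm climbs up-channel to the pad. Pressing the pad lifts the gate while a second blade drops behind the third ball: a full press lets out exactly three balls, within 1.5 s; once it is up again the queue rolls to the gate within 1.2 s.
- bowl_place (a point): Point on the worktop where the bowl's centre stands when its rim touches both front legs (feeder frame x 0, y -118, z 0 mm), 18 mm beyond the lip. Reached by pushing roughly along the feeder's +y.
- press_pad (a point): Point to press on the top of the rocker's pale wooden pad (36 mm across, 60 mm along the arm), 10 mm up-channel of its middle. At rest it is at y 53, z 196 mm in the feeder's frame, the pad sloping 0.40 rad up toward +y; pressed fully it is 39 mm lower and 20 mm farther toward +y, the pad level. It yields to 2 N at first, 5 N at its stop, and springs back up. Free space above.
- rocker (a joint): Rocker angle in rad: 0 at rest (pad up, gate shut), 0.42 with the pad pressed fully down on its stop (gate open).
- slip_bowl: Loose terracotta bowl, round, rim diameter 121 mm, height 48 mm, flat foot 68 mm wide, about 0.2 kg; it flares, so that upright fingers meet it at the rim. Origin at the centre of its underside, z up. Pushed on the bench it slides upright.
- ball_1: White porcelain grinding ball, diameter 22 mm, no. 1 in the queue in the feeder's channel, counted from the gate. Origin at its centre.
- ball_2: White porcelain grinding ball, diameter 22 mm, no. 2 in the queue in the feeder's channel, counted from the gate. Origin at its centre.
- ball_3: White porcelain grinding ball, diameter 22 mm, no. 3 in the queue in the feeder's channel, counted from the gate. Origin at its centre.
- ball_4: White porcelain grinding ball, diameter 22 mm, no. 4 in the queue in the feeder's channel, counted from the gate. Origin at its centre.
- ball_5: White porcelain grinding ball, diameter 22 mm, no. 5 in the queue in the feeder's channel, counted from the gate. Origin at its centre.
- ball_6: White porcelain grinding ball, diameter 22 mm, no. 6 in the queue in the feeder's channel, counted from the gate. Origin at its centre.
- ball_7: White porcelain grinding ball, diameter 22 mm, no. 7 in the queue in the feeder's channel, counted from the gate. Origin at its centre.
- ball_8: White porcelain grinding ball, diameter 22 mm, no. 8 in the queue in the feeder's channel, counted from the gate. Origin at its centre.
- wood_stamp: Bystander: turned wooden stamp, 33 mm wide, 62 mm tall, standing loose. Origin at the centre of its underside.
- ring_cutter_1: Bystander: metal ring cutter, 67 mm wide, 22 mm tall, loose. Origin at the centre of its underside.
- rubber_kidney: Bystander: flat red rubber kidney, 52 x 100 x 8 mm, loose. Origin at the centre of its underside.
- glaze_bottle: Bystander: small pale bottle with a screw cap, 46 mm wide, 104 mm tall, standing loose. Origin at the centre of its underside.
- pencil: Bystander: green pencil, 112 mm long, lying loose. Origin at the centre of its underside.

How it is judged (in metres and radians):
On the way, in this order (a step that is already met when the one before it is completed fails the run):
1. the bowl has been pushed along the bench to its place against the feeder's two front legs, all balls still in the feeder (horizontal distance between slip_bowl and bowl_place below 0.018 m and height (world z) of each of ball_1, ball_2, ball_3, ball_4, ball_5, ball_6, ball_7, ball_8 above 0.082 m and y of each of ball_1, ball_2, ball_3, ball_4, ball_5, ball_6, ball_7, ball_8 in the frame of ball_feeder above -0.075 m), for 0.2 s.
2. the first press has let three balls into the bowl, the other five still in the feeder (horizontal distance between each of ball_1, ball_2, ball_3 and slip_bowl below 0.056 m and height (world z) of each of ball_1, ball_2, ball_3 below 0.066 m and y of each of ball_4, ball_5, ball_6, ball_7, ball_8 in the frame of ball_feeder above -0.075 m), for 0.2 s.
3. the second press has let three more into the bowl (horizontal distance between each of ball_1, ball_2, ball_3, ball_4, ball_5, ball_6 and slip_bowl below 0.056 m and height (world z) of each of ball_1, ball_2, ball_3, ball_4, ball_5, ball_6 below 0.066 m), for 0.2 s.
At the end, for the whole second after the job is handed in: Bowl upright on the bench within 25 mm of its place at the front legs (18 mm when first put there); balls 1 to 6 in it (within 56 mm of its centre, below z 66 mm); balls 7 and 8 still in the channel behind the gate; rocker back up (below 0.06 rad) (all of step 3 and horizontal distance between slip_bowl and bowl_place below 0.025 m and angle between slip_bowl's own z axis and vertical below 0.1 rad and height (world z) of slip_bowl below 0.008 m and height (world z) of each of ball_7, ball_8 above 0.082 m and y of each of ball_7, ball_8 in the frame of ball_feeder above -0.075 m and value of joint rocker below 0.06 rad); the robot touches nothing.
It fails at once if the bowl was lifted off the bench or tipped (height (world z) of slip_bowl above 0.012 m or angle between slip_bowl's own z axis and vertical above 0.3 rad).
It fails at once if a ball was handled with the gripper (contact force between the fingers and ball_1 above 0.5 N or contact force between the fingers and ball_2 above 0.5 N or contact force between the fingers and ball_3 above 0.5 N or contact force between the fingers and ball_4 above 0.5 N or contact force between the fingers and ball_5 above 0.5 N or contact force between the fingers and ball_6 above 0.5 N or contact force between the fingers and ball_7 above 0.5 N or contact force between the fingers and ball_8 above 0.5 N).
It fails at once if one of the last two balls was let out (y of any of ball_7, ball_8 in the frame of ball_feeder below -0.085 m).
It fails at once if a bystander was pushed out of its place or knocked over (distance of any of wood_stamp, ring_cutter_1, rubber_kidney, glaze_bottle, pencil from where it was at the start of the episode above 0.03 m or angle between any of wood_stamp, glaze_bottle's own z axis and vertical above 0.6 rad).
It also fails if it takes over 64 s, if anything falls off the work surface, if the arm or the gripper's body presses on something with over 40 N, if the wrist force passes 120 N, or if a joint passes its speed limit or range.

### The arm

A 6-joint arm with a two-finger parallel gripper is mounted at the origin on a cart in front of the work surface, level with it; the furniture and walls round the work are solid. World frame = base frame: x ahead of the robot, y to its left, z up, the work surface at z = 0. Lengths are in mm, angles in rad, forces in N, time in s.
With the tool pointing down it reaches from about 300 to 775 mm from the base axis. Payload 14.6 kg.
Tool frame: the origin (TCP) lies on the centre line of the jaws, within the pads' length; the fingertips stand 19 mm ahead of it and the grasp point (between the pads) is the TCP (bot.tip_reach is the distance from the TCP to the fingertips, in mm); y points along the fingers, x is the direction in which the jaws open and shut, and the axes are right-handed (so a half turn about y gives the same grasp; the last joint's range is limited). The gripper opens to 85 mm and grips with 20 to 120 N. Pads are 22 mm wide; open, the fingers measure 114 mm over their backs; the gripper's body (76 mm by 85 mm) begins 54 mm behind the grasp point. The pads swing forward as they close: fully open they stand 13 mm farther back than shut.
Start: joints at [1.171, 0.3, 1.521, -0, 1.321, -0.067], TCP at [179.677, 519.813, 250.281] pointing down, gripper open.
Joint ranges: [-3.03, 3.03], [-0.79, 2.21], [0.23, 2.52], [-1.04, 4.18], [0, 3.07], [-2.55, 2.55]. Speed limits (rad/s): [2.22, 2.22, 2.57, 3.14, 3.14, 3.14].

### API

Orientations are given as a unit quaternion [w, x, y, z].
In Python, from rig import bot gives the robot as it stands. Calls block until the motion is done:
- bot.move_to(position, orientation): joint-space move of the TCP to a pose.
- bot.servo_line(position, attitude=None, speed=150, until_force=None): straight line of the TCP; attitude=None keeps the orientation; speed is the mean speed in mm/s. With until_force (N) it stops when the force on the tool has changed by that much, and returns True; else False.
- bot.move_joints(angles): joint-space move.
- bot.move_gripper(opening, grip_force=None): finger opening in mm; grip_force is the grip in N (None keeps the last); returns when the fingers have stopped.
- bot.dwell(seconds).
- bot.ik(position, orientation): joint angles nearest the present ones, or None.
- bot.read_state(): the state.
- bot.read_camera(name): name is "scene" or "top"; returns a dict with "image" (420x560x3 uint8, blue, green, red), "depth" (420x560 float32, mm along the optical axis (not along the pixel's ray), 0 where there is no reading), "fovy" (degrees; the focal length in pixels is half the picture's height over the tangent of half this angle, whatever the lens; pixels are square), "cx", "cy" (the principal point, pixels), "eye" and "attitude" of the camera in the world. Camera axes: x right, y down, z forward; pixel columns grow to the right and rows downward; lengths in mm; the calibration is good to about 2 mm. A picture is of the moment at which its call begins.
A pose or a line that the arm cannot do raises bot.MotionError and nothing moves.
- bot.finish_job(): hands the job in, once; it reports no verdict.
The state is a dict: "clock": time; "joint_positions": joint angles; "qvel": joint speeds; "effort": joint torques, N m; "ee_pos": TCP position; "tool_rot": TCP orientation; "ft_force": force on the tool from outside, world axes, zero at the start; "moment": the same for the moment, N m; "grip_width": finger opening in mm.
Only numpy, scipy, OpenCV 4.12 (cv2) and the standard library are available. Lean on these libraries where they do the work, as an engineer would, in place of code of your own. Each camera call takes 0.05 s, during which the arm holds its last target. There are 200 camera calls.

## Working session

There is one attempt and no reset: what is moved stays moved. The work goes in short steps, each a Python script; the robot and the scene stay as the last script left them, time stands still between calls to the robot, and variables do not carry over. Pictures are saved under pics/ and viewed, about 8 in all and at most 12, crops included, and the job is handed in when it is done.

```bash
ls; mkdir -p pics; cat > h.py <<'E'
import numpy as np, cv2
from scipy.spatial.transform import Rotation as R
from rig import bot
def rot(q): return R.from_quat([q[1],q[2],q[3],q[0]]).as_matrix()
def cloud(c):
    f=210/np.tan(np.radians(c["fovy"])/2); h,w=c["depth"].shape
    u,v=np.meshgrid(np.arange(w),np.arange(h)); d=c["depth"]
    P=np.stack([(u-c["cx"])/f*d,(v-c["cy"])/f*d,d],-1)
    P=P@rot(c["attitude"]).T+np.array(c["eye"]); P[d<=0]=np.nan
    return P
E
python3 - <<'E'
from h import *
ims=[]
for n in ["scene","top"]:
    c=bot.read_camera(n); np.save(f"{n}.npy",c,allow_pickle=True)
    cv2.imwrite(f"pics/{n}0.png",c["image"]); print(n,c["fovy"],c["cx"],c["cy"],c["eye"],c["attitude"],(c["depth"]>0).mean())
print(bot.read_state())
E
```

```text
pics
scene 55.098975992339454 284.5115824837416 211.63199472000014 [-204.5663473   416.4229052   569.60252603] [ 0.28692295 -0.46346087  0.71372146 -0.43986466] 0.9960714285714286
top 47.404577949409074 278.86051278755536 204.4285913117895 [ 316.94228763   58.89273085 1208.37168703] [-0.07213793  0.72001484 -0.6864284   0.0720472 ] 0.996016156462585
{'clock': 0.1, 'joint_positions': array([ 1.17139038e+00,  3.00394025e-01,  1.52152199e+00,  4.09514018e-05,
        1.32064456e+00, -6.65850950e-02]), 'qvel': array([ 0.00284553, -0.00021039, -0.00083007, -0.00139532,  0.00025746,
       -0.00018997]), 'effort': array([ 2.51683232e-03, -5.44371593e+01, -3.62371230e+01,  4.12694033e-05,
        2.93249352e-03, -4.28069015e-06]), 'ee_pos': array([179.60779692, 519.65858923, 249.78856975]), 'tool_rot': array([-0.57574896,  0.57608422,  0.40996949, -0.41056684]), 'ft_force': array([-0.27690791, -0.49623619, -0.3692682 ]), 'moment': array([-0.00235485, -0.02651819, -0.00298287]), 'grip_width': 85.05680639162314}
```

View pics/scene0.png

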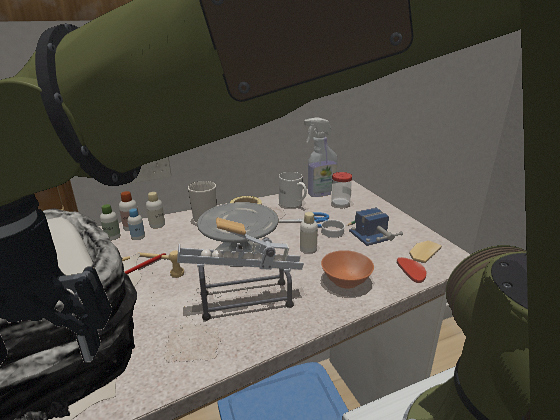

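View pics/top0.png

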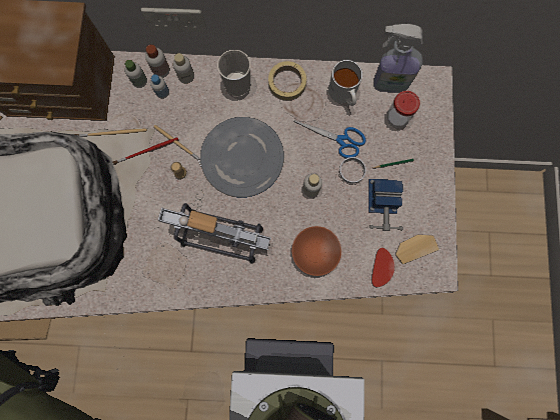

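```bash
python3 - <<'E'
from h import *
print(rot(bot.read_state()["tool_rot"]).round(3))
for n in ["scene","top"]:
    c=np.load(f"{n}.npy",allow_pickle=True).item(); P=cloud(c); im=c["image"]
    hsv=cv2.cvtColor(im,cv2.COLOR_BGR2HSV)
    print(n,"eye rot",rot(c["attitude"]).round(2).tolist())
    print("table z percentiles",np.nanpercentile(P[...,2],[5,25,50,75]).round(1))
E
```

```text
[[ 0.327 -0.    -0.945]
 [ 0.945 -0.001  0.327]
 [-0.001 -1.     0.   ]]
scene eye rot [[-0.41, -0.41, 0.82], [-0.91, 0.18, -0.36], [-0.0, -0.89, -0.45]]
table z percentiles [-4.669e+02 -3.000e-01  1.828e+02  4.988e+02]
top eye rot [[0.05, -0.98, 0.2], [-1.0, -0.05, 0.0], [0.0, -0.2, -0.98]]
table z percentiles [-904.6 -889.3    1.5  102. ]
```

```bash
python3 - <<'E'
from h import *
out=[]
for n,(x0,y0,x1,y1) in {"top":(150,195,290,275),"scene":(165,205,315,325)}.items():
    c=np.load(f"{n}.npy",allow_pickle=True).item(); P=cloud(c); im=c["image"]
    hsv=cv2.cvtColor(im,cv2.COLOR_BGR2HSV)
    H,S,V=[hsv[...,i].astype(int) for i in range(3)]
    # bowl
    m=((H<14)&(S>110)&(P[...,2]>3)&(P[...,2]<70)&(P[...,0]<520)&(np.abs(P[...,1]+50)<200)).astype(np.uint8)
    k,l,st,ce=cv2.connectedComponentsWithStats(m)
    i=1+np.argmax(st[1:,4]); q=P[l==i]; rim=q[q[:,2]>42]
    cc,r=cv2.minEnclosingCircle(rim[:,:2].astype(np.float32))
    print(n,"bowl px",ce[i].round(),st[i],"rim circ",np.round(cc,1),round(r,1),"zmax",np.percentile(q[:,2],98).round(1))
    # feeder high points
    sub=np.zeros_like(m); sub[y0:y1,x0:x1]=1
    w=(sub>0)&(P[...,2]>60)&(P[...,0]>250)&(P[...,0]<520)&(P[...,1]<420)
    pad=w&(H>8)&(H<28)&(S>70)&(P[...,2]>150)
    q=P[pad]; print("pad",len(q),q.mean(0).round(1)); 
    (a,b,t)=cv2.minAreaRect(q[:,:2].astype(np.float32)); print(" rect",np.round(a,1),np.round(b,1),round(t,1), "zrange",np.percentile(q[:,2],[2,98]).round(1))
    ch=w&~pad&(V>110)&(S<60)&(P[...,2]<160)
    q=P[ch]; (a,b,t)=cv2.minAreaRect(q[:,:2].astype(np.float32)); print("channel",len(q),np.round(a,1),np.round(b,1),round(t,1),cv2.boxPoints(((a),(b),t)).round(1).tolist())
    lo=q[np.argsort(q[:,1])]; print(" low end",np.percentile(lo[:40],[10,50,90],axis=0).round(1).tolist()); print(" high end",np.percentile(lo[-40:],[10,50,90],axis=0).round(1).tolist())
    dk=(sub>0)&(V<95)&(P[...,2]>4)&(P[...,2]<60)
    q=P[dk]; print("dark",len(q))
    low=q[q[:,2]<20]
    k2,lab,ce2=0,None,None
    if len(low)>8:
        _,lab,ce2=cv2.kmeans(low[:,:2].astype(np.float32),4,None,(3,50,.1),10,2)
        print(" feet",ce2.round(1).tolist(),np.bincount(lab.ravel()))
    crop=cv2.resize(im[y0:y1,x0:x1],None,fx=5,fy=5,interpolation=cv2.INTER_CUBIC); cv2.imwrite(f"pics/{n}_crop.png",crop); print(crop.shape)
E
```

```text
top bowl px [316. 251.] [ 292  226   49   50 1840] rim circ [448.  -30.7] 60.3 zmax 49.4
pad 447 [481.9 227.9 192.5]
 rect [482.6 228.8] [56.  36.3] 79.0 zrange [179.4 204.4]
channel 852 [479.5 208.5] [254.6  65.4] 87.2 [[440.6000061035156, 82.9000015258789], [505.8999938964844, 79.69999694824219], [518.4000244140625, 334.0], [453.1000061035156, 337.20001220703125]]
 low end [[446.9, 86.3, 72.5], [458.9, 90.0, 75.0], [467.4, 93.3, 87.9]]
 high end [[491.7, 327.8, 127.6], [500.8, 329.9, 144.5], [510.9, 332.9, 153.2]]
dark 543
 feet [[472.3999938964844, 227.60000610351562], [435.1000061035156, 139.8000030517578], [477.70001220703125, 299.70001220703125], [501.5, 117.5]] [40 49 42 19]
(400, 700, 3)
scene bowl px [345. 267.] [ 322  251   52   37 1128] rim circ [446.3 -28.6] 60.5 zmax 46.5
pad 312 [474.7 232.4 190. ]
 rect [479.9 230.9] [54.8 36.3] 77.9 zrange [175.9 201. ]
channel 604 [471.8 212.7] [258.6  67.3] 79.4 [[415.0, 91.69999694824219], [481.20001220703125, 79.4000015258789], [528.5999755859375, 333.6000061035156], [462.3999938964844, 346.0]]
 low end [[440.7, 89.1, 83.5], [455.7, 103.3, 89.1], [471.0, 117.6, 124.6]]
 high end [[484.8, 315.1, 136.3], [497.4, 327.5, 140.2], [513.1, 334.8, 150.3]]
dark 1050
 feet [[469.6000061035156, 268.8999938964844], [632.4000244140625, 327.20001220703125], [698.4000244140625, 157.60000610351562], [458.0, 145.3000030517578]] [147  39  80 159]
(600, 750, 3)
```

View pics/top_crop.png

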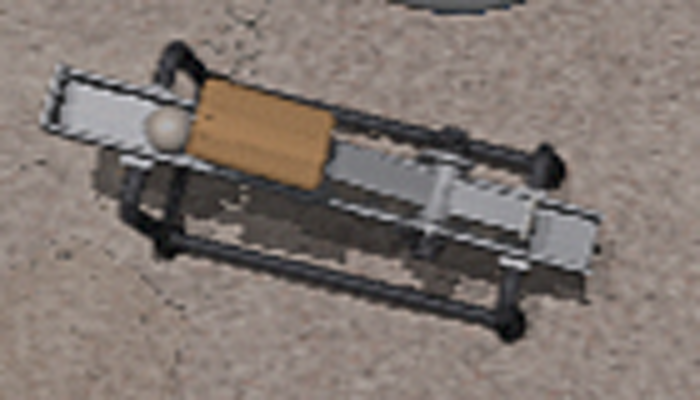

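View pics/scene_crop.png

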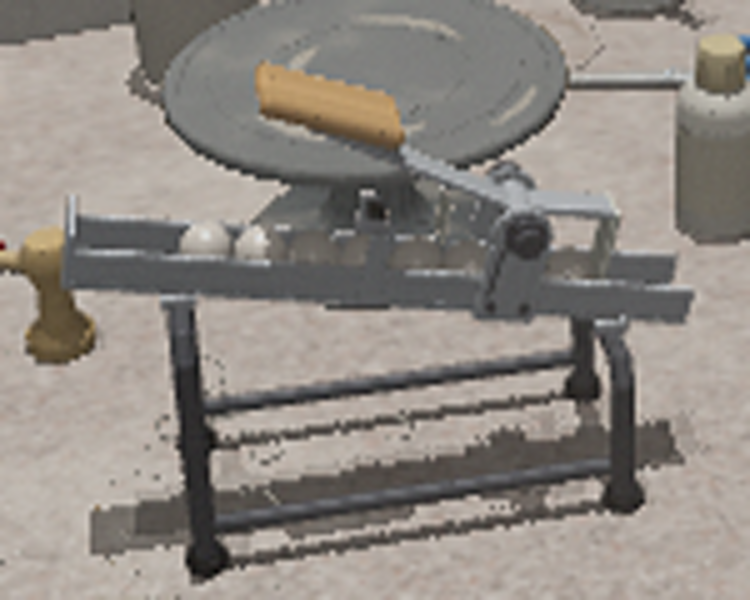

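```bash
python3 - <<'E'
from h import *
from scipy.optimize import least_squares
C={n:np.load(f"{n}.npy",allow_pickle=True).item() for n in("top","scene")}
off={"top":(150,195),"scene":(165,205)}
def cast(n,cx,cy,z):
    c=C[n]; f=210/np.tan(np.radians(c["fovy"])/2)
    u=(cx+.5)/5-.5+off[n][0]; v=(cy+.5)/5-.5+off[n][1]
    d=rot(c["attitude"])@np.array([(u-c["cx"])/f,(v-c["cy"])/f,1]); e=np.array(c["eye"])
    return (e+d*(z-e[2])/d[2])[:2]
# view, px, z, feeder xy (feeder +x: y up-channel=world +y => x = world +x)
F=[("top",511,325,8,-40,-66),("top",547,165,8,40,-66),("top",168,245,8,-40,112),
("top",598,215,86,16,-100),("top",585,270,86,-16,-100),("top",62,68,152,16,151),("top",45,130,152,-16,151),
("scene",625,495,8,-40,-66),("scene",582,388,8,40,-66),("scene",207,558,8,-40,112),("scene",203,440,8,40,112)]
W=np.array([cast(*f[:4]) for f in F]); M=np.array([f[4:] for f in F],float)
def T(p,M=M):
    c,s=np.cos(p[2]),np.sin(p[2]); return p[:2]+M@np.array([[c,s],[-s,c]])
for name,s in(("all",slice(None)),("top",slice(0,7)),("scene",slice(7,None))):
    r=least_squares(lambda p:(T(p,M[s])-W[s]).ravel(),[480,190,0],loss="soft_l1",f_scale=3)
    print(name,r.x.round(3)); print((T(r.x,M[s])-W[s]).round(1).tolist())
    print(" lip,place,press,padmid",T(r.x,np.array([[0,-100],[0,-118],[0,53],[0,43.],[0,73]])).round(1).tolist())
# stereo heights: pad centre & bowl rim via depth in both views agree
E
```

```text
all [ 4.70870e+02  1.84394e+02 -1.82000e-01]
[[-1.9, 0.8], [-4.9, -0.2], [-1.5, 1.0], [0.1, -0.5], [-5.1, 0.6], [-0.4, 3.6], [-3.3, 4.6], [5.7, -4.4], [7.5, -5.5], [4.0, -2.3], [6.1, 0.5]]
 lip,place,press,padmid [[452.7, 86.1], [449.5, 68.4], [480.5, 236.5], [478.7, 226.7], [484.1, 256.2]]
top [ 4.73325e+02  1.83196e+02 -1.79000e-01]
[[0.8, -0.6], [-2.2, -1.3], [0.6, -0.3], [2.9, -1.7], [-2.3, -0.7], [1.6, 2.6], [-1.4, 3.4]]
 lip,place,press,padmid [[455.5, 84.8], [452.3, 67.1], [482.8, 235.3], [481.0, 225.5], [486.3, 255.0]]
scene [ 4.64752e+02  1.87331e+02 -1.95000e-01]
[[-1.2, -0.7], [0.4, -2.9], [-0.5, 0.8], [1.3, 2.7]]
 lip,place,press,padmid [[445.3, 89.2], [441.8, 71.6], [475.0, 239.3], [473.1, 229.5], [478.9, 258.9]]
```

```bash
cat >> h.py <<'E'
FP=np.array([471.9,184.0]); YAW=-0.181
ex=np.array([np.cos(YAW),np.sin(YAW),0]); ey=np.array([-np.sin(YAW),np.cos(YAW),0])
def fw(x,y,z): return np.array([FP[0],FP[1],0])+x*ex+y*ey+np.array([0,0,z])
def quats():
    o=[]
    for s in(1,-1):
        X=s*ex; Y=np.array([0,0,-1.]); q=R.from_matrix(np.stack([X,Y,np.cross(X,Y)],1)).as_quat()
        o.append(np.array([q[3],*q[:3]]))
    return o
def pickq(pos):
    j=bot.read_state()["joint_positions"]; best=None
    for q in quats():
        a=bot.ik(pos,q)
        if a is not None:
            m=abs(a[5]); print("ik",np.round(a,2))
            if best is None or m<best[0]: best=(m,q)
    return best[1]
def bowl(n="top",img=None):
    c=bot.read_camera(n); P=cloud(c); hsv=cv2.cvtColor(c["image"],cv2.COLOR_BGR2HSV)
    if img: cv2.imwrite(img,c["image"])
    m=((hsv[...,0]<14)&(hsv[...,1]>110)&(P[...,2]>3)&(P[...,2]<70)&(P[...,0]<560)&(P[...,0]>370)&(abs(P[...,1]+20)<140)).astype(np.uint8)
    k,l,st,ce=cv2.connectedComponentsWithStats(m); q=P[l==1+np.argmax(st[1:,4])]; q=q[q[:,2]>42]
    cc,r=cv2.minEnclosingCircle(q[:,:2].astype(np.float32)); d=np.array(cc)-FP
    print("bowl",n,np.round(cc,1),"r",round(r,1),"feeder xy",(d@ex[:2]).round(1),(d@ey[:2]).round(1))
    return np.array(cc)
E
python3 - <<'E'
from h import *
print(bot.tip_reach)
b=np.array([447.3,-29.8])
s=b-90*ey[:2]; hi=np.array([*s,200.]); q=pickq(hi)
st=bot.read_state()
bot.servo_line(st["ee_pos"]+[0,0,60])
bot.move_gripper(50)
bot.move_to([*s,320],q)
bot.servo_line([*s,40],speed=180)
st=bot.read_state(); print(st["clock"],st["ee_pos"],st["grip_width"],bot.tip_reach)
bowl(img="pics/t1.png"); bowl("scene",img="pics/s1.png")
E
python3 -c "
import cv2,numpy as np
a=cv2.imread('pics/t1.png')[150:320,130:450];b=cv2.imread('pics/s1.png')[190:330,160:450]
a=cv2.resize(a,(560,298));b=cv2.resize(b,(560,270));cv2.imwrite('pics/c1.png',np.vstack([a,b]))"
```

```text
19.0
ik [-0.35  0.12  1.86 -0.    1.16 -0.17]
5.2333 [ 431.4290594  -118.42850785   40.63212756] 50.2796811650129 19.0
bowl top [447.9 -30.4] r 60.2 feeder xy 15.0 -215.3
bowl scene [461.9  -1.1] r 50.7 feeder xy 23.4 -183.9
```

View pics/c1.png

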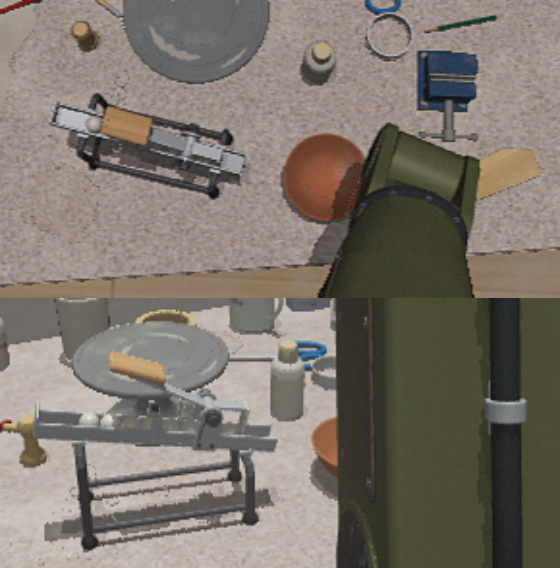

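The arm (top half, around pixel 420,180) is behind the bowl at (325,177). The kidney is hidden under the arm and the bowl hasn't moved. Now I push in stages.

```bash
python3 - <<'E'
from h import *
b=np.array([447.6,-30.1]); pl=fw(0,-118,0)[:2]
t=b-67*ey[:2]; bot.servo_line([*t,40],speed=60)
t2=pl-(67+25)*ey[:2]; bot.servo_line([*t2,40],speed=60)
st=bot.read_state(); print(st["clock"],st["ee_pos"],st["ft_force"].round(2))
c=bowl(); print("d tcp",(c-st["ee_pos"][:2])@ey[:2],(c-st["ee_pos"][:2])@ex[:2])
E
```

```text
7.2417 [434.11834627 -22.7678671   39.99573542] [-0.4   0.58  0.53]
bowl top [447.4  43.4] r 60.0 feeder xy 1.2 -142.8
d tcp 67.43404548496451 1.1787218158155353
```

```bash
python3 - <<'E'
from h import *
t=fw(0,-118-67+10,40)
print(bot.servo_line(t,speed=30,until_force=5))
st=bot.read_state(); print(st["clock"],st["ee_pos"],st["ft_force"].round(2))
c=bowl(img="pics/t2.png")
p=st["ee_pos"]-30*ey; bot.servo_line(p,speed=100); bot.servo_line(p+[0,0,280],speed=250)
bowl(); q=fw(0,49,300); bot.move_gripper(0)
qq=st["tool_rot"]; bot.move_to(q,qq)
c=bowl(); bowl("scene",img="pics/s2.png")
c=bot.read_camera("top"); cv2.imwrite("pics/t3.png",c["image"])
st=bot.read_state(); print(st["clock"],st["ee_pos"],st["grip_width"],bot.tip_reach,st["ft_force"])
a=cv2.resize(cv2.imread("pics/t2.png")[190:280,150:320],None,fx=4,fy=4)
b=cv2.resize(cv2.imread("pics/s2.png")[205:325,165:365],(680,240))
cv2.imwrite("pics/c2.png",np.vstack([a[:,:680],cv2.resize(b,(680,240))]))
E
```

```text
True
8.2167 [439.18642498   7.03662453  39.77468397] [-1.16 -3.8   1.17]
bowl top [451.7  75.2] r 59.2 feeder xy -0.3 -110.6
bowl top [451.6  69.6] r 60.1 feeder xy 0.6 -116.2
bowl top [451.7  69.2] r 60.1 feeder xy 0.8 -116.6
bowl scene [448.9  70.9] r 60.0 feeder xy -2.3 -115.4
11.7333 [481.03272554 230.98581097 300.37297281] -0.08470210116950799 19.0 [ 0.48501568  0.68502434 -0.49954459]
```

View pics/c2.png

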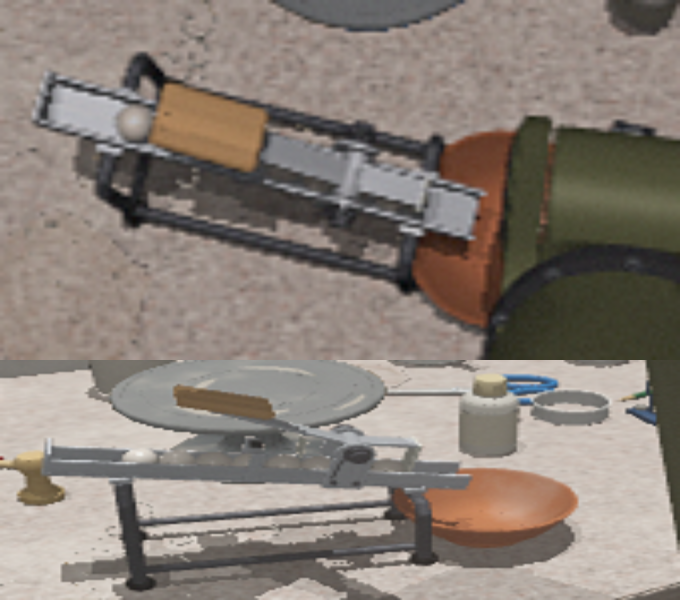

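```bash
cat >> h.py <<'E'
def tcp(th,dz=0):
    r,a=np.hypot(82,67),np.arctan2(67,82)-th
    return fw(0,-29+r*np.cos(a)-3,129+r*np.sin(a)+19+dz)
def press(img):
    bot.servo_line(tcp(0,12),speed=120)
    for th in(.14,.28,.38): bot.servo_line(tcp(th),speed=60)
    hit=bot.servo_line(tcp(.42,-6),speed=30,until_force=8)
    st=bot.read_state(); print("pressed",hit,st["clock"],st["ee_pos"].round(1),"plan",tcp(.42).round(1),st["ft_force"].round(1))
    bot.dwell(1.6)
    c=bot.read_camera("scene"); cv2.imwrite(img+"a.png",c["image"]); d=bot.read_camera("top"); cv2.imwrite(img+"b.png",d["image"])
    print(bot.read_state()["ft_force"].round(1))
    bot.servo_line(tcp(.28),speed=60);bot.servo_line(tcp(.14),speed=60); bot.servo_line(tcp(0,25),speed=80)
    bot.servo_line(fw(0,49,290),speed=120); bot.dwell(1.3)
    c=bot.read_camera("scene"); d=bot.read_camera("top"); cv2.imwrite(img+"c.png",d["image"]); cv2.imwrite(img+"d.png",c["image"])
    f=lambda n:cv2.imread(img+n+".png")
    cv2.imwrite(img+".png",np.vstack([np.hstack([cv2.resize(f("a")[205:325,165:365],(400,240)),cv2.resize(f("b")[190:280,150:300],(400,240))]),
      np.hstack([cv2.resize(f("d")[205:325,165:365],(400,240)),cv2.resize(f("c")[190:280,150:300],(400,240))])]))
    st=bot.read_state(); print(st["clock"],st["ft_force"].round(1))
E
python3 - <<'E'
from h import *
press("pics/p1"); bowl()
E
```

```text
pressed True 14.075 [484.7 253.  175.3] plan [484.5 253.  175.7] [-4.9 -2.6 10.3]
[-2.8 -0.2  9.5]
19.175 [-0.2  0.3 -0.5]
bowl top [451.8  68.8] r 60.4 feeder xy 0.9 -116.9
```

View pics/p1.png

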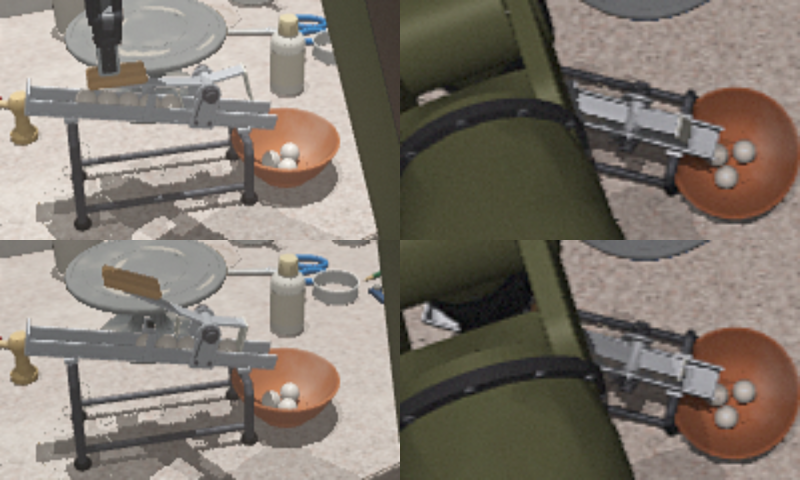

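Three balls lie in the bowl (bottom right panel, around 725,395), the pad is back up, and the queue is at the gate. I press a second time.

```bash
python3 - <<'E'
from h import *
press("pics/p2"); bowl()
E
```

```text
pressed True 21.4833 [484.7 253.  175.3] plan [484.5 253.  175.7] [-4.  -3.2 11.3]
[-2.9 -1.4  9.7]
26.5833 [-0.  -0.4  0.3]
bowl top [451.7  69.1] r 60.2 feeder xy 0.8 -116.7
```

View pics/p2.png

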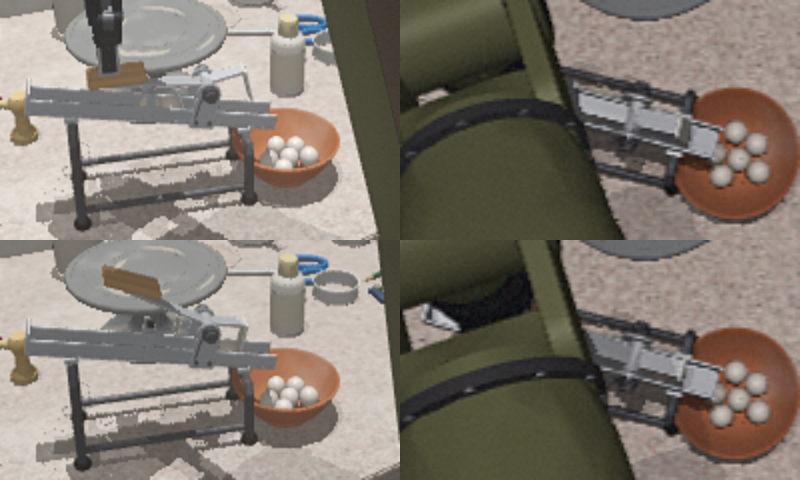

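Six balls are in the bowl (bottom right panel, around 740,395). The rocker is up and the gripper is clear at z 290.

```bash
python3 -c "
from h import *
bot.finish_job()"
```

```text
the job is handed in; nothing more can be done
```

I pushed the bowl upright against both front legs, pressed the pad fully twice, and handed the job in at about 27 s on the robot's clock. `finish_job()` gives no verdict, so the result rests on my own checks.

- **Bowl:** it ended about 1.5 mm from its place in the top view. The scene camera, in its last check before the presses, put it about 3.5 mm off. Both are inside the 18 and 25 mm limits.
- **Balls:** the pictures after each press show three, then six, in the bowl. The last two did not come out. I inferred they are still behind the gate, because they were not clearly visible in the last views.
- **Presses:** both stopped at the expected depth with about 10 N upward force, above the 5 N stop force.
- **Rocker and gripper:** the rocker is visibly back up, judged from the picture only. The gripper is clear, with almost no tool force.
- **Bystanders:** the path stayed clear of them, but I did not re-measure them. The kidney was hidden by the arm whenever I looked.
- **Disagreement:** the two cameras' feeder positions differed by up to about 9 mm. I used a blend weighted toward the top view, and the bowl settling against the legs matched it to about 2 mm.

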